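Lay out the dosing syringes by size on the cradle rail

TASK

Set out the four syringes on the cradle rail in order of size, one to a cradle: the smallest, for drawing medicine, at the end where the dropper bottle stands by the rail, and so on up to the largest, for flushing, at the steel beaker's end. Each must lie down in both forks of its cradle with its nozzle pointing away from the robot and its finger wings just behind the near fork, not resting on it. Do not shift or tip the bottle or the beaker.

Things in the scene. Friction and masses are not known exactly. Their poses are not given: they have to be found in the camera images.
- syringe_5: Smallest of four loose clear syringes (black stopper, white plunger), lying flat: barrel 14 mm thick, 111 mm over all. Origin on the barrel axis at the front of the white finger wings; +x to the nozzle, +z up. Barrel reaches 78 mm forward, thin nozzle 11 mm more; wings (32 mm wide) and plunger 25 mm back. Starts with +x within 0.45 rad of world x. Balances 20 to 55 mm ahead of the origin.
- syringe_10: Second smallest of four loose clear syringes (black stopper, white plunger), lying flat: barrel 18 mm thick, 130 mm over all. Origin on the barrel axis at the front of the white finger wings; +x to the nozzle, +z up. Barrel reaches 92 mm forward, thin nozzle 12 mm more; wings (36 mm wide) and plunger 29 mm back. Starts with +x within 0.45 rad of world x. Balances 20 to 55 mm ahead of the origin.
- syringe_20: Second largest of four loose clear syringes (black stopper, white plunger), lying flat: barrel 23 mm thick, 148 mm over all. Origin on the barrel axis at the front of the white finger wings; +x to the nozzle, +z up. Barrel reaches 106 mm forward, thin nozzle 12 mm more; wings (41 mm wide) and plunger 33 mm back. Starts with +x within 0.45 rad of world x. Balances 20 to 55 mm ahead of the origin.
- syringe_60: Largest of four loose clear syringes (black stopper, white plunger), lying flat: barrel 31 mm thick, 176 mm over all. Origin on the barrel axis at the front of the white finger wings; +x to the nozzle, +z up. Barrel reaches 126 mm forward, thin nozzle 14 mm more; wings (49 mm wide) and plunger 39 mm back. Starts with +x within 0.45 rad of world x. Balances 20 to 55 mm ahead of the origin.
- cradle_1: Fixed white cradle 1 of four alike, numbered from the robot's left (+y), on a low rail turned up to 0.15 rad. Origin on the rail (10 mm above the worktop), midway between its two V forks; +x across the rail, away from the robot, along a syringe lying in it; y along the rail, z up. Forks 6 mm thick at x = -26 and +26 mm; 90 degree V, 38 mm wide at the mouth. The other cradles: same frame and sizes.
- cradle_2: Fixed white cradle 2 of four alike, numbered from the robot's left (+y), on a low rail turned up to 0.15 rad. The V's bottom line is 24 mm above the origin, fork tops 43 mm: a barrel of radius r lies with its axis 24 mm + 1.41 r above the origin.
- cradle_3: Fixed white cradle 3 of four alike, numbered from the robot's left (+y), on a low rail turned up to 0.15 rad. Between the forks 46 mm are free for fingers, down to a 6 mm high foot. Well seated, a syringe's origin is 30 to 45 mm behind (-x) the cradle's origin, so that the wings hang clear of the near fork.
- cradle_4: Fixed white cradle 4 of four alike, numbered from the robot's left (+y), on a low rail turned up to 0.15 rad. Neighbouring cradles are 56 to 72 mm apart.
- dropper_bottle: Amber glass dropper bottle with black teat, 33 mm in diameter, 102 mm high, standing loose beyond one end of the cradle row (left or right varies), about 215 mm from the row's middle, near its line. Origin at the centre of its underside. Marks the end for the smallest syringe.
- steel_beaker: Open plain steel beaker, 93 mm in diameter, 112 mm high, standing loose just beyond the other end of the cradle row, likewise placed. Origin at the centre of its underside. Marks the end for the largest syringe.
Things that resemble listed ones, but are neither listed nor needed, are in the scene too. Leave any turquoise or yellow look-alike of the dropper_bottle alone.

How it is judged:
By the outcome, as a careful person would: the job done as asked, in the order asked, and still so for the second after the job is handed in, with the robot touching nothing.
It also fails if it takes over 96 s, if anything falls off the work surface, if the arm or the gripper's body presses on something with over 40 N, if the wrist force passes 120 N, or if a joint passes its speed limit or range.

ROBOT

A 6-joint arm with a two-finger parallel gripper is mounted at the origin on a cart in front of the work surface, level with it; the furniture and walls round the work are solid. World frame = base frame: x ahead of the robot, y to its left, z up, the work surface at z = 0. Lengths are in m, angles in degrees, forces in N, time in s.
With the tool pointing down it reaches from about 0.4 to 0.825 m from the base axis. Payload 7 kg.
Tool frame: the origin (TCP) lies on the centre line of the jaws, within the pads' length; the fingertips stand 8 mm ahead of it and the grasp point (between the pads) lies 11 mm behind it; z points along the fingers, y is the line along which they close (so a half turn about z gives the same grasp; the last joint's range is limited). The gripper opens to 88 mm and grips with 3 to 60 N. Pads are 19 mm wide; open, the fingers measure 130 mm over their backs; the gripper's body (78 mm by 193 mm) begins 47 mm behind the grasp point.
Start: joints at [-57.175, 20.546, 0.682, 0, -70.136, -16.507], TCP at [0.19, -0.648, 0.235] pointing down, gripper open.
Joint ranges: [-176.03, 176.03], [-82.01, 121.73], [-58.28, 71.71], [-173.87, 95.51], [-174.79, -0.11], [-173.66, 173.66]. Speed limits (degrees/s): [136.94, 136.94, 172.46, 180, 180, 180].

INTERFACE

Orientations are given as [roll, pitch, yaw] about the fixed x, y, z axes, in that order (R = Rz(yaw) Ry(pitch) Rx(roll)).
In Python, from plant import r gives the robot as it stands.
- The arm moves only by the tool carry_out, never from a script. Its argument "targets" is a list of rows, each a list of 6 numbers: the shift along the tool's x, y, z scaled (see below), then the turn, a rotation vector about the tool's x, y, z scaled (see below). A call has 1 to 5 rows; each row shifts and turns the commanded pose from where the row before left it, along the tool's axes as they then stand; what a row does not reach is not made up. The controller multiplies each number of a shift by 0.5 m and each number of a turn by 60 degrees. A row lasts 1/8 s, in which the tool goes at most 62.5 mm and 10.7 degrees, less where a joint would pass 70% of its speed; a pose out of reach is approached as far as the arm can. A call with a number of a shift or a turn outside -1 to 1 is refused whole. A call with a gripper value outside its range is refused whole. "hand" is the opening, from 0 (shut) to 1 (fully open), set as the call begins (left out, the last holds). The fingers move at their own pace and stop on an object; "squeeze" is the grip in N (left out, the last holds). Time passes only in rows, so rows that do not move let the fingers close. It gives the time, the measured TCP pose, the force, the opening and the grip force at its end, in the units of the state.
- r.get_state(): the state, without advancing time (a new reading comes with each control period).
- r.capture(name): name is "side" or "top"; returns the picture (400x640x3 uint8, red, green, blue); there is no depth.
- r.camera_info(name): a dict with "K" (3x3 intrinsics, pixels), "eye" and "attitude" of the camera in the world. Camera axes: x right, y down, z forward; pixel columns grow to the right and rows downward; lengths in m; the calibration is good to about 2 mm. A picture is of the moment at which its call begins. camera_info takes no time and is no camera call.
- r.close_job(): hands the job in; it is judged then, once.
The state is a dict: "time_s": time; "joints": joint angles; "qd": joint speeds; "joint_torque": joint torques, N m; "tcp_pos": TCP position; "eef_rot": TCP orientation; "contact_force": force on the tool from outside, world axes, zero at the start; "moment": the same for the moment, N m; "gripper_width": finger opening in m; "gripper_force": force on a finger pad.
Only numpy, scipy, OpenCV 4.12 (cv2) and the standard library are available. Lean on these libraries where they do the work, as an engineer would, in place of code of your own. Each camera call takes 0.05 s, during which the arm holds its last target. There are 200 camera calls.

## Working session

There is one attempt and no reset: what is moved stays moved. The work goes in short steps, Python scripts to look and compute and a tool call to move; the robot and the scene stay as the last step left them, time stands still between calls to the robot, and variables do not carry over. Pictures are saved under pics/ and viewed, at most 14 in all, crops included, and the job is handed in when it is done.

Besides the shell and the picture viewer there is one more tool, called after "Request:" in YAML: its name, and indented under it one key for each argument. carry_out: Moves the arm, as the interface text tells. Its arguments: {"type":"object","properties":{"targets":{"type":"array","items":{"type":"array","items":{"type":"number","minimum":-1,"maximum":1}}},"hand":{"type":"number"},"squeeze":{"type":"number"}},"required":["targets"]}

```bash
ls; mkdir -p pics
python3 - <<'E'
from plant import r
import cv2
for n in("top","side"):
    im=r.capture(n); cv2.imwrite(f"pics/{n}0.png",cv2.cvtColor(im,cv2.COLOR_RGB2BGR)); print(n,r.camera_info(n))
print(r.get_state())
E
```

```text
pics
top {'K': array([[496.4256717 ,   0.        , 320.07012131],
       [  0.        , 496.4256717 , 195.12264578],
       [  0.        ,   0.        ,   1.        ]]), 'eye': array([ 0.4228223 , -0.06434199,  1.14950944]), 'attitude': array([-176.90583242,   -1.29028064,  -88.69667389])}
side {'K': array([[477.48491965,   0.        , 315.37166464],
       [  0.        , 477.48491965, 194.45669027],
       [  0.        ,   0.        ,   1.        ]]), 'eye': array([-0.56510676, -0.1323699 ,  0.63482157]), 'attitude': array([-118.19999896,    0.78209604,  -86.75247959])}
{'time_s': 0.1, 'joints': array([-5.71761164e+01,  2.05896783e+01,  6.37642308e-01, -1.84486333e-02,
       -7.01351026e+01, -1.65071438e+01]), 'qd': array([-0.07010278,  0.01228905,  0.06014514,  0.09183869,  0.0011401 ,
        0.04663412]), 'joint_torque': array([-3.03389599e-03, -5.84162772e+01,  2.93748629e+01,  7.01565385e+00,
        1.01312526e-02, -7.38019548e-05]), 'tcp_pos': array([ 0.18949684, -0.64740209,  0.23367714]), 'eef_rot': array([ 1.79911525e+02, -8.13277246e-03, -1.63689536e+02]), 'contact_force': array([ 0.17805039, -0.13793146, -0.01529768]), 'moment': array([ 0.0508061 , -0.01074989, -0.00648205]), 'gripper_force': 0.0, 'gripper_width': 0.08773732227257044}
```

View pics/top0.png

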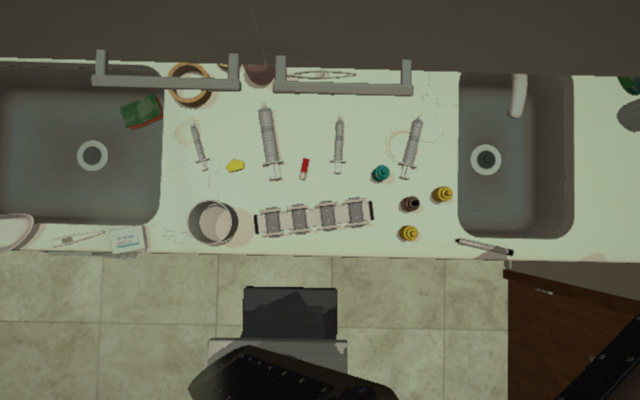

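View pics/side0.png

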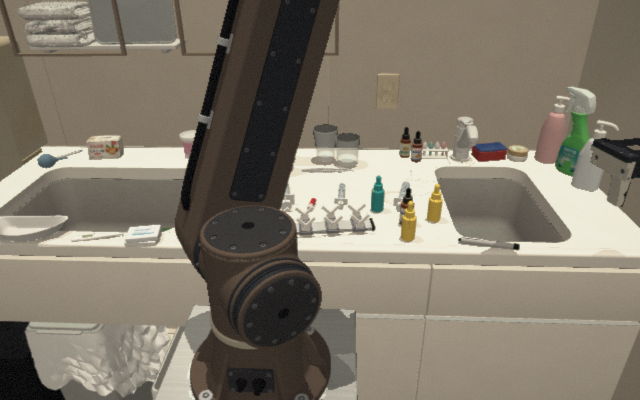

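The top view shows syringes at about (199,147), (270,142), (340,143) and (411,142). The rail runs from (258,222) to (372,210), with the beaker at (213,222) on the left. The amber bottle with the black teat is at (411,203) on the right. Its look-alikes are turquoise (381,173), yellow (443,194) and yellow (409,233). Next I'll crop in close.

```bash
cat > h.py <<'E'
import numpy as np,cv2
from plant import r
from scipy.spatial.transform import Rotation as Ro
C={n:r.camera_info(n) for n in("top","side")}
def rot(a): return Ro.from_euler('xyz',a,degrees=True).as_matrix()
def ray(n,u,v):
    c=C[n]; d=rot(c["attitude"])@np.linalg.inv(c["K"])@[u,v,1]; return c["eye"],d/np.linalg.norm(d)
def plane(n,u,v,z):
    e,d=ray(n,u,v); return e+d*(z-e[2])/d[2]
def tri(pt,ps):
    e1,d1=ray("top",*pt); e2,d2=ray("side",*ps)
    s=np.linalg.lstsq(np.c_[d1,-d2],e2-e1,rcond=None)[0]
    a=e1+s[0]*d1;b=e2+s[1]*d2; return (a+b)/2,np.linalg.norm(a-b)
def proj(n,p):
    c=C[n]; q=c["K"]@rot(c["attitude"]).T@(np.asarray(p)-c["eye"]); return q[:2]/q[2]
def snap(n,name,box=None,k=1):
    im=cv2.cvtColor(r.capture(n),cv2.COLOR_RGB2BGR); cv2.imwrite(f"pics/{name}_full.png",im)
    if box: x0,y0,x1,y1=box; cv2.imwrite(f"pics/{name}.png",cv2.resize(im[y0:y1,x0:x1],None,fx=k,fy=k,interpolation=cv2.INTER_CUBIC))
    return im
E
python3 - <<'E'
from h import *
for n,b,k in(("top",(180,90,460,250),2.85),("side",(265,125,465,250),4)):
    im=cv2.imread(f"pics/{n}0.png"); x0,y0,x1,y1=b
    cv2.imwrite(f"pics/{n}0c.png",cv2.resize(im[y0:y1,x0:x1],None,fx=k,fy=k,interpolation=cv2.INTER_CUBIC))
for p in((199,147),(270,142),(340,143),(411,142),(213,222),(411,203),(258,222),(372,210)): print(p,plane("top",*p,0.02))
# white ends: lengths
for z in(0.3,.4,.5,.6,.7): print(z,[proj("side",plane("top",*p,z)).round() for p in((275,90),(412,92),(93,83),(240,86))],plane("top",340,92,z).round(3))
E
```

```text
(199, 147) [0.58762865 0.18997094 0.02      ]
(270, 142) [0.60336108 0.02889806 0.02      ]
(340, 143) [ 0.60528102 -0.13138608  0.02      ]
(411, 142) [ 0.61191022 -0.29491589  0.02      ]
(213, 222) [0.41779572 0.15236646 0.02      ]
(411, 203) [ 0.47140648 -0.29671686  0.02      ]
(258, 222) [0.42010442 0.05088206 0.02      ]
(372, 210) [ 0.45332223 -0.20760115  0.02      ]
0.3 [array([293.,  86.]), array([385.,  86.]), array([175.,  85.]), array([270.,  85.])] [ 0.649 -0.113  0.3  ]
0.4 [array([293.,  48.]), array([380.,  48.]), array([182.,  48.]), array([272.,  48.])] [ 0.623 -0.107  0.4  ]
0.5 [array([294.,   6.]), array([374.,   5.]), array([191.,   6.]), array([274.,   6.])] [ 0.596 -0.101  0.5  ]
0.6 [array([295., -43.]), array([367., -44.]), array([202., -42.]), array([277., -43.])] [ 0.569 -0.096  0.6  ]
0.7 [array([295., -98.]), array([ 359., -100.]), array([214., -97.]), array([279., -98.])] [ 0.543 -0.09   0.7  ]
```

View pics/top0c.png

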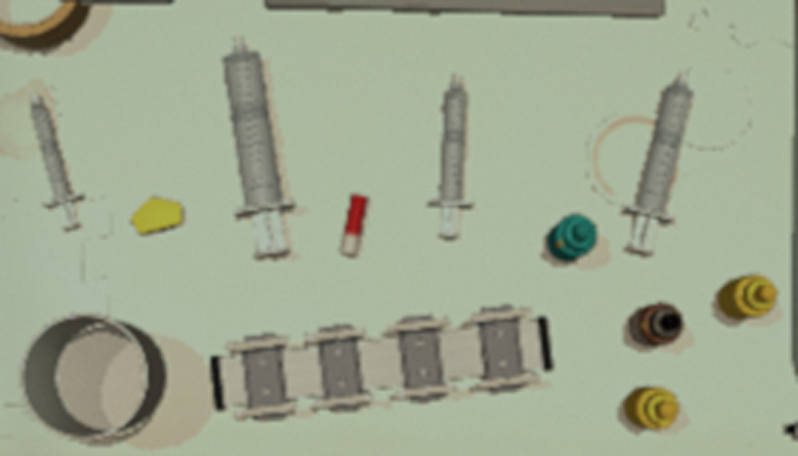

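View pics/side0c.png

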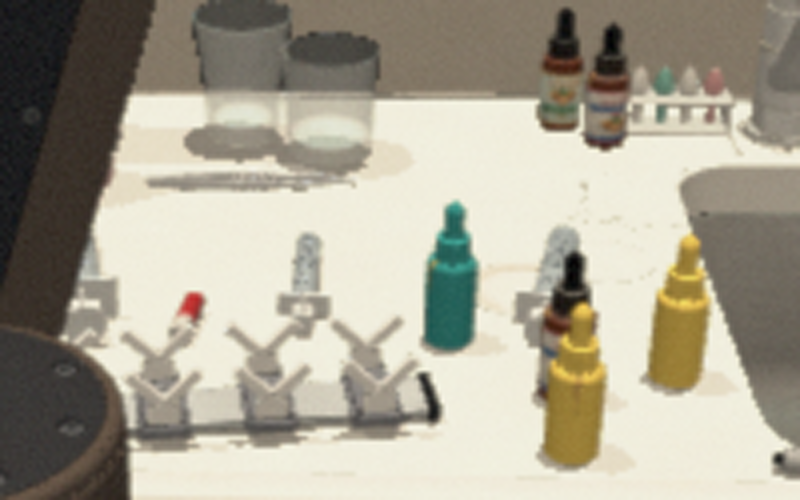

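The top crop shows, left to right, syringes 5, 60, 10 and 20, with their wings at the near (lower) end. The dark cradle feet are at about (265,375), (341,365), (420,352) and (500,342) in the crop. The side crop shows V forks of cradles 2–4, the wings of syringe 10 at (303,303), and those of syringe 20 half hidden at (530,303). Only (411,203) has an amber body and a black teat, so that is the bottle; the beaker is at the left end. The order is therefore 60 to cradle 1, 20 to 2, 10 to 3 and 5 to 4.

```bash
cat > m.py <<'E'
from h import *
R={'5':.007,'10':.009,'20':.0115,'60':.0155}
BOX={'5':(185,115,222,172),'60':(255,98,290,185),'10':(325,112,355,178),'20':(392,112,428,182)}
def neutral(im):
    L=cv2.cvtColor(im,cv2.COLOR_BGR2LAB).astype(float); return L
def comp(im,box,th=None):
    x0,y0,x1,y1=box; L=neutral(im)[y0:y1,x0:x1]; bg=np.median(L.reshape(-1,3),axis=0)
    return L,bg
E
python3 - <<'E'
from m import *
im=cv2.imread("pics/top0.png"); L=neutral(im)
print("10 row across barrel",L[140,330:350].astype(int).tolist())
print("10 wing row col profile u=339",[(v,L[v,338:341].mean(0).astype(int).tolist()) for v in range(112,178,2)])
print("wings row162",L[162,328:350].astype(int).tolist())
print("foot row 222 260..290",L[221,258:292,0].astype(int).tolist(), L[221,270].tolist())
E
```

```text
10 row across barrel [[187, 119, 139], [188, 119, 139], [189, 119, 139], [187, 119, 139], [163, 121, 139], [124, 126, 136], [123, 125, 134], [135, 125, 134], [145, 125, 134], [148, 125, 134], [138, 125, 134], [123, 125, 134], [121, 126, 135], [152, 125, 139], [180, 122, 140], [188, 119, 139], [189, 119, 140], [187, 118, 140], [187, 119, 139], [188, 119, 140]]
10 wing row col profile u=339 [(112, [187, 118, 140]), (114, [187, 119, 140]), (116, [169, 121, 138]), (118, [160, 123, 137]), (120, [136, 125, 134]), (122, [119, 125, 133]), (124, [131, 125, 133]), (126, [148, 125, 134]), (128, [150, 125, 134]), (130, [148, 124, 134]), (132, [148, 125, 134]), (134, [148, 125, 135]), (136, [123, 125, 132]), (138, [126, 125, 133]), (140, [143, 125, 134]), (142, [150, 124, 133]), (144, [148, 124, 135]), (146, [150, 125, 134]), (148, [138, 124, 133]), (150, [141, 125, 134]), (152, [145, 125, 134]), (154, [138, 125, 134]), (156, [143, 125, 134]), (158, [143, 125, 134]), (160, [152, 123, 135]), (162, [145, 123, 136]), (164, [180, 121, 137]), (166, [180, 122, 137]), (168, [183, 122, 137]), (170, [182, 122, 137]), (172, [154, 125, 136]), (174, [163, 122, 139]), (176, [188, 119, 139])]
wings row162 [[186, 120, 138], [173, 120, 139], [149, 123, 137], [142, 122, 137], [140, 122, 137], [140, 122, 137], [139, 123, 137], [150, 124, 136], [164, 123, 136], [154, 123, 135], [148, 123, 136], [151, 123, 137], [137, 123, 135], [102, 126, 134], [94, 127, 134], [97, 127, 135], [101, 127, 135], [130, 124, 138], [168, 122, 139], [185, 120, 140], [188, 118, 140], [188, 119, 139]]
foot row 222 260..290 [177, 178, 177, 176, 175, 176, 176, 151, 101, 104, 117, 118, 117, 119, 119, 119, 119, 118, 118, 107, 101, 126, 157, 174, 175, 175, 174, 174, 175, 174, 176, 175, 175, 175] [117.0, 128.0, 133.0]
```

```bash
cat >> m.py <<'E'
LEN={'5':(89,25),'10':(104,29),'20':(118,33),'60':(140,39)}
def syr(im,k,box=None,z=None):
    x0,y0,x1,y1=box or BOX[k]; z=R[k] if z is None else z; L=neutral(im)
    bg=np.median(L[y0:y1,x0:x1].reshape(-1,3),axis=0)
    d=(L[...,1]-bg[1])-(L[...,2]-bg[2])      # neutral vs greenish counter
    full=np.zeros(d.shape,bool); full[y0:y1,x0:x1]=(d[y0:y1,x0:x1]>6)
    n,lab,st,_=cv2.connectedComponentsWithStats(full.astype(np.uint8)); i=1+st[1:,4].argmax()
    v,u=np.nonzero(lab==i); P=np.array([plane("top",a,b,z)[:2] for a,b in zip(u,v)])
    core=P
    for _ in range(4):                        # axis from the barrel part only
        c,dv=core.mean(0),np.linalg.svd(core-core.mean(0))[2][0]; dv*=np.sign(dv[0])
        s=(P-c)@dv; t=(P-c)@[-dv[1],dv[0]]
        q=s-s.min(); core=P[(q>.045 if k!='60' else q>.06)&(q<(np.ptp(s)-.018))&(abs(t)<R[k]+.003)]
    hi,lo=s.max(),s.min(); f,b=np.array(LEN[k])/1000
    w=[(round(a-lo,4),round(np.ptp(t[abs(s-a)<.0015]),3)) for a in np.arange(lo+.01,lo+.055,.002) if (abs(s-a)<.0015).sum()>1]
    mid=((hi-f)+(lo+b))/2; o=c+dv*mid
    return o,np.degrees(np.arctan2(dv[1],dv[0])),np.ptp(s),max(w,key=lambda x:x[1]),len(u)
def feet(im):
    L=neutral(im)[...,0]; m=np.zeros(L.shape,np.uint8); m[195:245,250:380]=(L[195:245,250:380]<140)
    n,lab,st,ce=cv2.connectedComponentsWithStats(m)
    return [(st[i],ce[i]) for i in range(1,n) if st[i,4]>40]
E
python3 - <<'E'
from m import *
im=cv2.imread("pics/top0.png")
for k in R: print(k,*syr(im,k))
for st,c in sorted(feet(im),key=lambda x:x[1][0]): print(st,c.round(2),plane("top",*c,.016).round(4))
L=neutral(im)[...,0]
E
```

```text
5 [0.55849406 0.18438881] 16.37382142284267 0.11107636225641625 (np.float64(0.024), np.float64(0.028)) 270
10 [ 0.57564754 -0.12671469] -2.876085645644079 0.1049674260897387 (np.float64(0.014), np.float64(0.016)) 347
20 [ 0.56413057 -0.28924177] -12.560493022745117 0.14198658255984828 (np.float64(0.02), np.float64(0.038)) 548
60 [0.55289556 0.0209233 ] 10.512377149810481 0.17676042645623086 (np.float64(0.038), np.float64(0.047)) 894
[254 215   5  19  75] [255.92 224.24] [0.4149 0.0559 0.016 ]
[261 211  23  23 307] [272.27 221.67] [0.4216 0.0189 0.016 ]
[287 208  22  22 304] [298.88 218.26] [ 0.4307 -0.0414  0.016 ]
[315 204  21  23 310] [327.01 214.92] [ 0.4398 -0.1054  0.016 ]
[342 201  23  23 307] [354.9  211.68] [ 0.4487 -0.169   0.016 ]
[367 201   7  19  74] [370.72 209.73] [ 0.454  -0.2052  0.016 ]
```

```bash
sed -i 's/>6)/>(3.6 if k in("10","20") else 6))/' m.py
python3 - <<'E'
from m import *
im=cv2.imread("pics/top0.png")
for k in R: print(k,*syr(im,k))
T=lambda x,y:(180+x/2.85,90+y/2.85); S=lambda x,y:(265+x/4,125+y/4)
for a,b in (((480,313),(335,322)),((519,308),(400,322)),((483,390),(345,363)),((523,383),(413,365)),((401,402),(242,368)),((441,397),(308,368))):
    p,e=tri(T(*a),S(*b)); print("fork tip",p.round(4),e.round(4))
# wings of 10 centre; teat/bottle
p,e=tri(T(449,207),S(303,297)); print("10 wings",p,e)
c,s=np.cos(np.radians(8.3)),np.sin(np.radians(8.3)); o=np.array([.4487,-.169])
for x in(-26,26):
  for y in(-19,19): q=o+np.array([[c,-s],[s,c]])@[x/1e3,y/1e3]; print((x,y),q.round(4),((proj("side",[*q,.053])-[265,125])*4).round(),((proj("top",[*q,.053])-[180,90])*2.85).round())
E
```

```text
5 [0.55849406 0.18438881] 16.37382142284267 0.11107636225641625 (np.float64(0.024), np.float64(0.028)) 270
10 [ 0.56503877 -0.12766315] -1.571299697253982 0.13572784782697073 (np.float64(0.026), np.float64(0.035)) 485
20 [ 0.55916871 -0.28687582] -13.518259715465287 0.15394974806916495 (np.float64(0.034), np.float64(0.043)) 709
60 [0.55289556 0.0209233 ] 10.512377149810481 0.17676042645623086 (np.float64(0.038), np.float64(0.047)) 894
fork tip [ 0.474  -0.15    0.0468] 0.0024
fork tip [ 0.4788 -0.1857  0.0443] 0.0075
fork tip [ 0.4141 -0.1543  0.0527] 0.0001
fork tip [ 0.4202 -0.1903  0.048 ] 0.0092
fork tip [ 0.4035 -0.0921  0.0543] 0.0026
fork tip [ 0.4081 -0.1271  0.0521] 0.0106
10 wings [ 0.56031408 -0.12759864  0.01668807] 0.001449585223924802
(-26, -19) [ 0.4257 -0.1916] [407. 354.] [531. 376.]
(-26, 19) [ 0.4202 -0.154 ] [344. 357.] [483. 382.]
(26, -19) [ 0.4772 -0.184 ] [392. 312.] [523. 310.]
(26, 19) [ 0.4717 -0.1464] [331. 315.] [474. 316.]
```

Run:
```python
from m import *
c,s=np.cos(np.radians(8.3)),np.sin(np.radians(8.3)); M=np.array([[c,-s],[s,c]])
out=[]
for n,b in(("top",(250,195,382,245)),("side",(290,190,422,240))):
    im=cv2.imread(f"pics/{n}0.png"); x0,y0,x1,y1=b; k=6
    v=cv2.resize(im[y0:y1,x0:x1],None,fx=k,fy=k,interpolation=cv2.INTER_CUBIC)
    for o in((.4307,-.0414),(.4398,-.1054),(.4487,-.169)):
        for x in(-26,26):
            for y in(-19,19):
                p=(proj(n,[*(o+M@[x/1e3,y/1e3]),.053])-[x0,y0]+.5)*k
                cv2.circle(v,tuple(int(a) for a in p),3,(0,0,255),1)
    out.append(v)
cv2.imwrite("pics/rail.png",np.vstack(out))
```

```text
(no output)
```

View pics/rail.png

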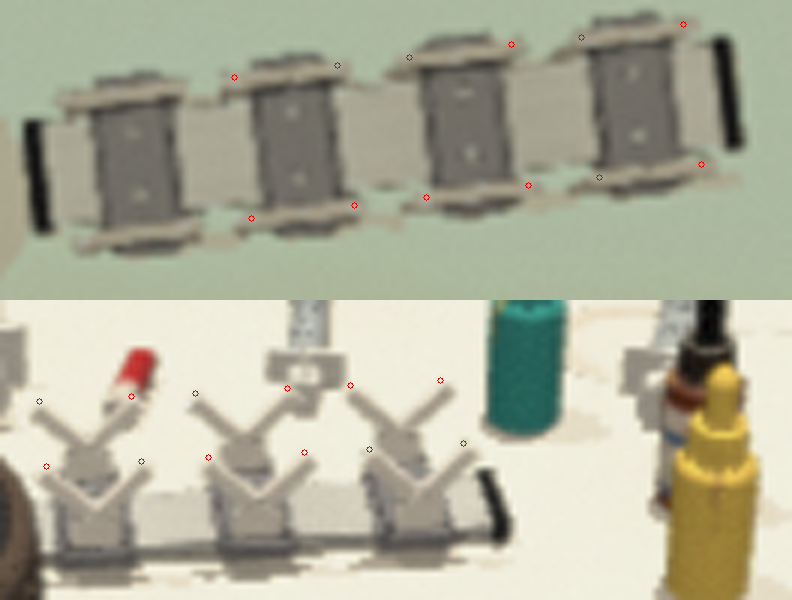

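The forks sit about 1–1.3 px nearer the robot than predicted. I'll shift the cradle origins by −2 mm in x; the tops come out at z ≈ 0.05, which agrees with the text. Next come the clearances and the first pick.

```bash
cat > p.py <<'E'
from m import *
CR={'60':(.4196,.0195),'20':(.4287,-.0405),'10':(.4378,-.105),'5':(.4467,-.1685)}; TH=8.3
def delta(pos,yaw,cur=None):
    """tool-frame shift (units .5 m), turn (units 60 deg) to reach TCP pos, tool down, closing line y at yaw deg (syringe heading)"""
    s=r.get_state(); P=s["tcp_pos"]; A=rot(s["eef_rot"])
    best=None
    for y in(yaw,yaw+180):
        B=rot([180,0,y]); w=Ro.from_matrix(A.T@B).as_rotvec(degrees=True)
        print("yaw",round(y,1),"turn/60",(w/60).round(3),"shift",(A.T@(np.array(pos)-P)/.5).round(3))
E
python3 - <<'E'
from p import *
print("beaker",plane("top",210.9,222.6,.112),"turq",plane("top",382,172,.06),"bottle",plane("top",412,203,.06))
im=cv2.imread("pics/top0.png")
for k in R:
    o,a,*_=syr(im,k); g=o+.037*np.array([np.cos(np.radians(a)),np.sin(np.radians(a))]); print(k,g.round(4),round(a,1)); delta([*g,.12],a)
print(r.get_state()["eef_rot"])
E
```

```text
beaker [0.41686265 0.13901323 0.112     ] turq [ 0.53672375 -0.22324738  0.06      ] bottle [ 0.46973824 -0.29070251  0.06      ]
5 [0.594  0.1948] 16.4
yaw 16.4 turn/60 [-0.000e+00 -2.000e-03  2.999e+00] shift [-1.25   1.389  0.229]
yaw 196.4 turn/60 [ 0.001 -0.    -0.001] shift [-1.25   1.389  0.229]
10 [ 0.602  -0.1287] -1.6
yaw -1.6 turn/60 [ 1.000e-03  2.000e-03 -2.702e+00] shift [-1.083  0.764  0.228]
yaw 178.4 turn/60 [ 0.001 -0.     0.298] shift [-1.083  0.764  0.228]
20 [ 0.5951 -0.2955] -13.5
yaw -13.5 turn/60 [ 1.000e-03  2.000e-03 -2.503e+00] shift [-0.976  0.447  0.228]
yaw 166.5 turn/60 [ 0.001 -0.001  0.497] shift [-0.976  0.447  0.228]
60 [0.5893 0.0277] 10.5
yaw 10.5 turn/60 [ 0.000e+00  2.000e-03 -2.903e+00] shift [-1.147  1.071  0.229]
yaw 190.5 turn/60 [ 0.001 -0.     0.097] shift [-1.147  1.071  0.229]
[ 1.79911525e+02 -8.13277246e-03 -1.63689536e+02]
```

Request:
carry_out:
  targets:
    - [-0.088,0.082,0.012,0,0,0]
    - [-0.088,0.082,0.012,0,0,0]
    - [-0.088,0.082,0.012,0,0,0]
    - [-0.088,0.082,0.012,0,0,0]
    - [-0.088,0.082,0.012,0,0,0]
  hand: 0.8
  squeeze: 12

```text
time_s: 0.72
tcp_pos: [0.3437, -0.3874, 0.2042]
eef_rot: [180.0, -0.0, -163.7]
contact_force: [1.1, -0.8, 0.1]
gripper_width: 0.0701
gripper_force: 0.0
```

Request:
carry_out:
  targets:
    - [-0.088,0.082,0.012,0,0,0]
    - [-0.088,0.082,0.012,0,0,0]
    - [-0.088,0.082,0.012,0,0,0]
    - [-0.088,0.082,0.012,0,0,0]
    - [-0.088,0.082,0.012,0,0,0]

```text
time_s: 1.35
tcp_pos: [0.4973, -0.1288, 0.1744]
eef_rot: [-180.0, 0.0, -163.7]
contact_force: [0.8, 0.1, 0.0]
gripper_width: 0.0702
gripper_force: 0.0
```

Request:
carry_out:
  targets:
    - [-0.088,0.082,0.012,0,0,0]
    - [-0.088,0.082,0.012,0,0,0]
    - [-0.088,0.082,0.012,0,0,0]
    - [0,0,0,0,0,0]

```text
time_s: 1.85
tcp_pos: [0.5901, 0.0277, 0.1551]
eef_rot: [-180.0, -0.1, -163.5]
contact_force: [-0.9, 0.1, -0.2]
gripper_width: 0.07
gripper_force: 0.0
```

Run:
```python
from p import *
s=r.get_state(); print(s["tcp_pos"],s["eef_rot"],s["time_s"],s["joints"].round(1),s["gripper_width"])
delta([.5893,.0277,.0185],10.5)
snap("side","side1"); 
im=snap("top","top1")
for k in('5','10','20'): print(k,*syr(im,k))
```

```text
[0.59010043 0.02767799 0.15513723] [-1.79995314e+02 -7.81276865e-02 -1.63476334e+02] 1.85 [ 21.6  16.4 -16.4  -0.  -57.3 -95.1] 0.06995608188191288
yaw 10.5 turn/60 [ 2.0e-03 -0.0e+00 -2.9e+00] shift [0.001 0.001 0.273]
yaw 190.5 turn/60 [-0.    -0.001  0.1  ] shift [0.001 0.001 0.273]m.py:19: RuntimeWarning: Mean of empty slice.
  c,dv=core.mean(0),np.linalg.svd(core-core.mean(0))[2][0]; dv*=np.sign(dv[0])
  ret = um.true_divide(
Traceback (most recent call last):
  File "m.py", line 23, in syr
    w=[(round(a-lo,4),round(np.ptp(t[abs(s-a)<.0015]),3)) for a in np.arange(lo+.01,lo+.055,.002) if (abs(s-a)<.0015).sum()>1]
                                                                   ~~~~~~~~~^^^^^^^^^^^^^^^^^^^^^
ValueError: arange: cannot compute length
```

View pics/side1_full.png

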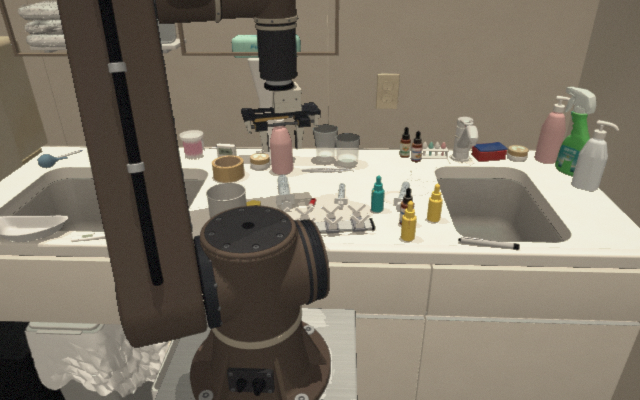

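The gripper hangs over syringe 60, whose wings show near (283,195) in the side view. The way is clear, so I'll descend with a slight tilt that keeps the gripper body off the beaker when placing.

Request:
carry_out:
  targets:
    - [0.001,0.001,0.1,0,0,0.1]
    - [0,0,0.1,0,0,0]
    - [0,0,0.053,0,0,0]
    - [0,0,0.02,-0.1,0,0]
    - [0,0,0,0,0,0]

```text
time_s: 2.58
tcp_pos: [0.588, 0.0226, 0.0196]
eef_rot: [174.0, -0.1, -169.9]
contact_force: [0.3, -0.0, 0.8]
gripper_width: 0.0698
gripper_force: 0.0
```

Request:
carry_out:
  targets:
    - [0,0,0,0,0,0]
    - [0,0,0,0,0,0]
    - [0,0,0,0,0,0]
    - [0,0,0,0,0,0]
  hand: 0

```text
time_s: 3.08
tcp_pos: [0.5882, 0.0251, 0.0204]
eef_rot: [174.0, 0.0, -169.6]
contact_force: [0.1, -0.6, 1.1]
gripper_width: 0.0355
gripper_force: 0.0
```

Request:
carry_out:
  targets:
    - [0,0,0,0,0,0]
    - [0,0,0,0,0,0]
    - [0,0,0,0,0,0]

```text
time_s: 3.45
tcp_pos: [0.5883, 0.025, 0.0203]
eef_rot: [174.0, 0.0, -169.7]
contact_force: [-0.7, 1.7, 3.5]
gripper_width: 0.0305
gripper_force: 12.0
```

Request:
carry_out:
  targets:
    - [0,0,-0.05,0,0,0]
    - [0,0,-0.1,0,0,0]
    - [0,0,-0.06,0,0,0]
    - [0,0,0,0,0,0]

```text
time_s: 3.95
tcp_pos: [0.5917, 0.0139, 0.1271]
eef_rot: [174.0, 0.3, -169.7]
contact_force: [-0.7, -0.4, -1.3]
gripper_width: 0.0307
gripper_force: 12.0
```

```bash
cat >> p.py <<'E'
def place(k,ang,off=.0375,dz=.003,g=.037,tilt=0,zs=None,h=None):
    """deltas to put syringe k (held g ahead of origin, aligned) in its cradle"""
    c,s=np.cos(np.radians(TH)),np.sin(np.radians(TH)); x=g-off
    p=np.array(CR[k])+x*np.array([c,s]); z=.034+1.414*R[k]+dz if zs is None else zs
    S=r.get_state(); P=S["tcp_pos"]; A=rot(S["eef_rot"])
    B=rot([180,0,TH+180])@rot([tilt,0,0]) 
    print("target",p.round(4),z,"turn/60",(Ro.from_matrix(A.T@B).as_rotvec(degrees=True)/60).round(3),"shift tool",(A.T@(np.array([*p,z])-P)/.5).round(3),"shift in final axes",(B.T@(np.array([*p,z])-P)/.5).round(3))
E
python3 - <<'E'
from p import *
s=r.get_state(); print(s["tcp_pos"],s["eef_rot"],s["gripper_width"],s["gripper_force"])
snap("side","side2",(235,100,375,210),5)
place('60',0,g=.036,tilt=-6,zs=.12)
E
```

```text
[0.59172223 0.01385056 0.12707596] [ 174.00729493    0.27667996 -169.69200203] 0.0307242863465419 11.99941411614418
target [0.4181 0.0193] 0.12 turn/60 [ 0.    -0.002  0.033] shift tool [0.337 0.071 0.017] shift in final axes [0.34  0.059 0.017]
```

View pics/side2.png

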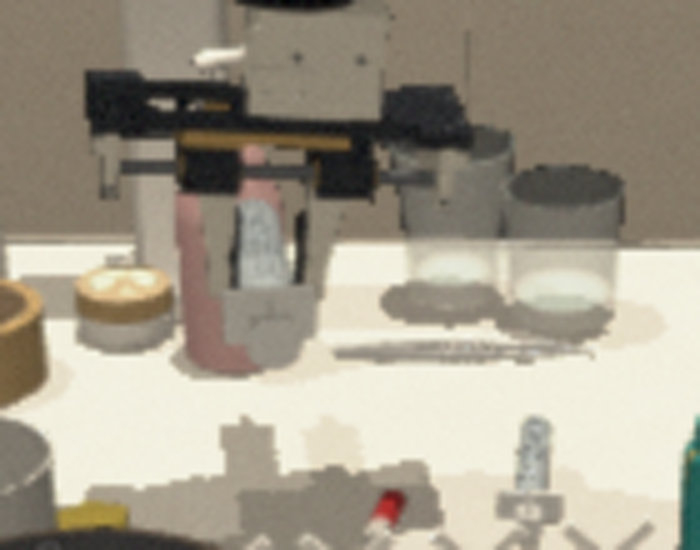

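Syringe 60 is held firmly, with its wings at (265,320) in the crop and the nozzle pointing away. Now over to cradle 1.

Request:
carry_out:
  targets:
    - [0,0,0,0,0,0.033]
    - [0.11,0.02,0.003,0,0,0]
    - [0.11,0.02,0.003,0,0,0]
    - [0.11,0.02,0.003,0,0,0]
    - [0.01,0,0,0,0,0]

```text
time_s: 4.62
tcp_pos: [0.4132, 0.0186, 0.1226]
eef_rot: [174.0, -0.4, -171.7]
contact_force: [0.6, 1.3, -0.6]
gripper_width: 0.0305
gripper_force: 12.0
```

Request:
carry_out:
  targets:
    - [0,0,0,0,0,0]
    - [0,0,0,0,0,0]

```text
time_s: 4.88
tcp_pos: [0.4185, 0.0194, 0.1235]
eef_rot: [174.0, -0.2, -171.7]
contact_force: [1.2, -0.0, -0.6]
gripper_width: 0.0303
gripper_force: 12.0
```

Run:
```python
from p import *
s=r.get_state(); print(s["tcp_pos"],s["eef_rot"])
im=snap("side","side3",(215,130,375,250),5)
place('60',0,g=.0356,tilt=-6,dz=.014); place('60',0,g=.0356,tilt=-6)
```

```text
[0.41850127 0.01944258 0.12348357] [ 174.02046439   -0.22824174 -171.6815587 ]
target [0.4177 0.0192] 0.069917 turn/60 [-0.    -0.004 -0.   ] shift tool [ 0.001 -0.011  0.106] shift in final axes [ 0.002 -0.011  0.106]
target [0.4177 0.0192] 0.058917000000000004 turn/60 [-0.    -0.004 -0.   ] shift tool [ 0.001 -0.014  0.128] shift in final axes [ 0.002 -0.014  0.128]
```

View pics/side3.png

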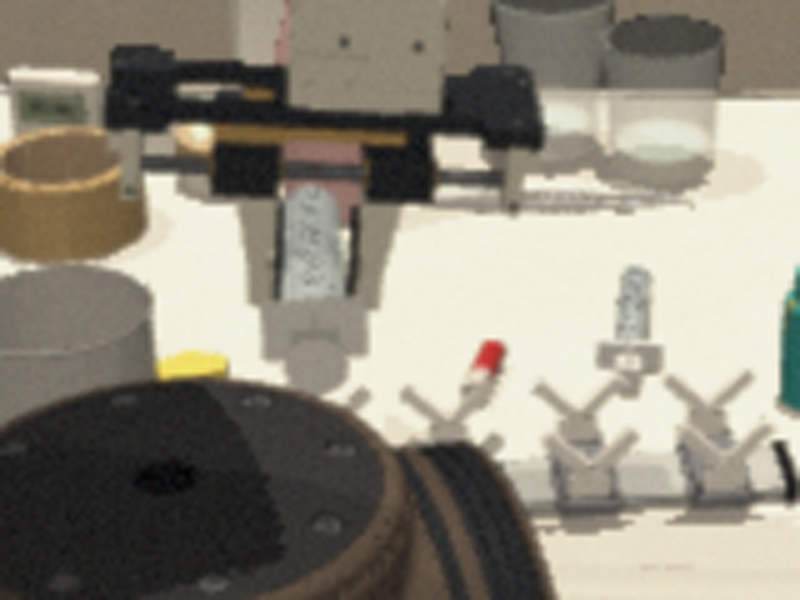

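The bracket at the gripper's left end, at crop (125,197), could come down over the beaker's rim, whose right edge is at (153,300). I'll work out the heights before going lower.

Run:
```python
from p import *
def px(u,v,x):
    e,d=ray("side",u,v); return e+d*(x-e[0])/d[0]
S=lambda a,b:(215+a/5,130+b/5)
for nm,a,b in(("bracketL bot inner",140,197),("bracketL bot outer",120,195),("bracketR bot",510,212),("slide block L bot",235,197),("blkR bot",410,202),("beaker right edge",153,300),("fingertip",300,305)): print(nm,px(*S(a,b),.4185).round(4))
im=cv2.imread("pics/top1_full.png");
```

```text
bracketL bot inner [0.4185 0.0965 0.169 ]
bracketL bot outer [0.4185 0.1057 0.1699]
bracketR bot [ 0.4185 -0.0738  0.1637]
slide block L bot [0.4185 0.0524 0.1696]
blkR bot [ 0.4185 -0.0281  0.1681]
beaker right edge [0.4185 0.095  0.1155]
fingertip [0.4185 0.0254 0.114 ]
```

Request:
carry_out:
  targets:
    - [0,0,0,-0.134,0,0]
    - [0,0,0,0,0,0]
    - [0,0,0,0,0,0]

```text
time_s: 5.3
tcp_pos: [0.418, 0.0185, 0.1233]
eef_rot: [166.1, -0.3, -171.8]
contact_force: [0.7, 0.5, -0.8]
gripper_width: 0.0308
gripper_force: 12.0
```

Run:
```python
from p import *
s=r.get_state(); print(s["tcp_pos"],s["eef_rot"])
place('60',0,g=.0356,tilt=-14,dz=.015); place('60',0,g=.0356,tilt=-14)
```

```text
[0.41800886 0.01845595 0.12329835] [ 166.0687424    -0.28222099 -171.79551948]
target [0.4177 0.0192] 0.07091700000000001 turn/60 [-0.001 -0.004 -0.003] shift tool [-0.    -0.024  0.102] shift in final axes [ 0.    -0.024  0.102]
target [0.4177 0.0192] 0.058917000000000004 turn/60 [-0.001 -0.004 -0.003] shift tool [-0.    -0.029  0.125] shift in final axes [ 0.    -0.03   0.125]
```

Request:
carry_out:
  targets:
    - [0,-0.012,0.05,0,0,0]
    - [0,-0.012,0.05,0,0,0]
    - [0,0,0,0,0,0]

```text
time_s: 5.68
tcp_pos: [0.4159, 0.0199, 0.071]
eef_rot: [166.0, -0.5, -171.6]
contact_force: [-0.7, -0.2, 0.8]
gripper_width: 0.0309
gripper_force: 12.0
```

Run:
```python
from p import *
im=snap("side","side4",(215,130,375,250),5); 
im=snap("top","top4",(180,90,460,250),2.85)
place('60',0,g=.0356,tilt=-14)
```

```text
target [0.4177 0.0192] 0.058917000000000004 turn/60 [-0.    -0.004  0.001] shift tool [-0.    -0.008  0.026] shift in final axes [-0.    -0.008  0.026]
```

View pics/side4.png

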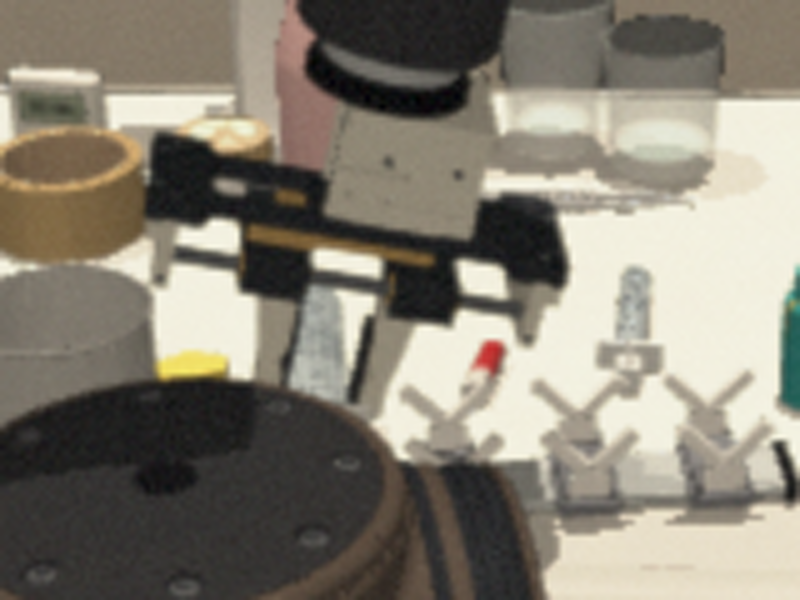

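The left bracket at (160,285) is now clear to the right of the beaker's silhouette edge at (153,300). I'll go on down about 10 mm, since the grasp was taken 4.8 mm above the axis.

Request:
carry_out:
  targets:
    - [0,-0.005,0.016,0,0,0]
    - [0,-0.001,0.004,0,0,0]
    - [0,0,0,0,0,0]

```text
time_s: 6.15
tcp_pos: [0.4177, 0.0191, 0.0623]
eef_rot: [166.0, -0.2, -171.6]
contact_force: [0.2, -1.3, 1.6]
gripper_width: 0.0303
gripper_force: 12.0
```

Run:
```python
from p import *
s=r.get_state(); print(s["tcp_pos"],s["contact_force"],s["moment"])
```

```text
[0.41767297 0.01905664 0.06225605] [ 0.22070521 -1.28576176  1.61521709] [-1.3208989  -0.19726424  0.03936833]
```

Request:
carry_out:
  targets:
    - [0,-0.001,0.003,0,0,0]
    - [0,0,0,0,0,0]

```text
time_s: 6.4
tcp_pos: [0.4179, 0.0187, 0.0611]
eef_rot: [166.0, -0.1, -171.6]
contact_force: [-1.2, -3.7, 8.3]
gripper_width: 0.0309
gripper_force: 12.0
```

Request:
carry_out:
  targets:
    - [0,0,0,0,0,0]
    - [0,0,0,0,0,0]
    - [0,0,0,0,0,0]
  hand: 0.48

```text
time_s: 6.78
tcp_pos: [0.4173, 0.0192, 0.0603]
eef_rot: [166.0, -0.2, -171.7]
contact_force: [0.3, 0.3, -1.0]
gripper_width: 0.0419
gripper_force: 0.0
```

Request:
carry_out:
  targets:
    - [0,0.012,-0.048,0,0,0]
    - [0,0.022,-0.09,0,0,0]
    - [0,0.012,-0.048,0,0,0]
    - [0,0,0,0,0,0]

```text
time_s: 7.28
tcp_pos: [0.4189, 0.0192, 0.158]
eef_rot: [165.9, 0.0, -171.6]
contact_force: [0.3, 0.1, -0.4]
gripper_width: 0.0419
gripper_force: 0.0
```

Run:
```python
from p import *
s=r.get_state(); print(s["tcp_pos"],s["eef_rot"],s["joints"].round(1))
im=snap("side","side5",(215,130,375,250),5)
delta([.5951,-.2955,.15],-13.5)
```

```text
[0.41889938 0.01924686 0.15799851] [ 1.65946457e+02  3.83667500e-02 -1.71631805e+02] [ 15.7   2.4 -28.2 -16.4 -58.5 -88.8]
yaw -13.5 turn/60 [ 0.065  0.323 -2.618] shift [-0.259 -0.657 -0.151]
yaw 166.5 turn/60 [ 0.231 -0.046  0.362] shift [-0.259 -0.657 -0.151]
```

View pics/side5.png

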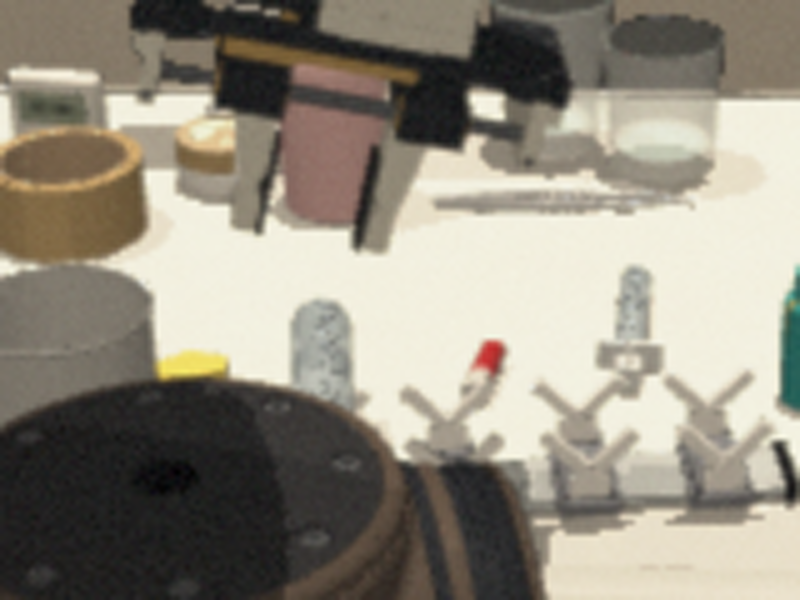

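Syringe 60 lies in cradle 1, its barrel at (322,350), and the beaker has not moved. Next is syringe 20.

Request:
carry_out:
  targets:
    - [0,0,0,0.077,-0.015,0.121]
    - [0,0,0,0.077,-0.015,0.121]
    - [0,0,0,0.077,-0.016,0.12]
    - [0,0,0,0,0,0]
  hand: 0.7

```text
time_s: 7.82
tcp_pos: [0.4167, 0.0195, 0.1549]
eef_rot: [-179.8, -0.2, 166.7]
contact_force: [0.4, -0.8, 0.3]
gripper_width: 0.0611
gripper_force: 0.0
```

Request:
carry_out:
  targets:
    - [-0.081,-0.088,0,0,0,0]
    - [-0.081,-0.088,0,0,0,0]
    - [-0.081,-0.088,0,0,0,0]
    - [-0.081,-0.088,0,0,0,0]
    - [-0.081,-0.088,0,0,0,0]

```text
time_s: 8.45
tcp_pos: [0.5636, -0.2446, 0.1546]
eef_rot: [180.0, -0.2, 166.7]
contact_force: [0.6, 0.5, 0.5]
gripper_width: 0.061
gripper_force: 0.0
```

Request:
carry_out:
  targets:
    - [-0.081,-0.088,0,0,0,0]
    - [0,0,0,0,0,0]
    - [0,0,0,0,0,0]

```text
time_s: 8.82
tcp_pos: [0.5915, -0.295, 0.1541]
eef_rot: [180.0, -0.3, 166.6]
contact_force: [0.1, 0.5, 0.9]
gripper_width: 0.061
gripper_force: 0.0
```

Run:
```python
from p import *
s=r.get_state(); print(s["tcp_pos"],s["eef_rot"])
delta([.5951,-.2955,.0135],-13.5)
```

```text
[ 0.59146051 -0.29501625  0.1541406 ] [179.98335581  -0.25697647 166.55501548]
yaw -13.5 turn/60 [ 0.007  0.    -2.999] shift [-0.009  0.001  0.281]
yaw 166.5 turn/60 [ 0.    -0.004  0.001] shift [-0.009  0.001  0.281]
```

Request:
carry_out:
  targets:
    - [-0.007,0.001,0.11,0,-0.004,0]
    - [0,0,0.11,0,0,0]
    - [0,0,0.056,0,0,0]
    - [0,0,0,0,0,0]

```text
time_s: 9.32
tcp_pos: [0.594, -0.2936, 0.0158]
eef_rot: [-180.0, -0.1, 166.6]
contact_force: [-0.9, 0.3, 1.3]
gripper_width: 0.0612
gripper_force: 0.0
```

Request:
carry_out:
  targets:
    - [0,0,0,0,0,0]
    - [0,0,0,0,0,0]
    - [0,0,0,0,0,0]
    - [0,0,0,0,0,0]
    - [0,0,0,0,0,0]
  hand: 0

```text
time_s: 9.95
tcp_pos: [0.5962, -0.295, 0.0185]
eef_rot: [-179.9, 0.2, 166.5]
contact_force: [-0.6, 1.0, 3.5]
gripper_width: 0.0226
gripper_force: 12.0
```

Request:
carry_out:
  targets:
    - [0,0,0,0,0,0]
    - [0,0,0,0,0,0]

```text
time_s: 10.2
tcp_pos: [0.5963, -0.295, 0.0184]
eef_rot: [-179.9, 0.2, 166.5]
contact_force: [-1.5, 0.5, 5.7]
gripper_width: 0.0224
gripper_force: 12.0
```

Request:
carry_out:
  targets:
    - [0,0,-0.06,0,0,0]
    - [0,0,-0.12,0,0,0]
    - [0,0,-0.12,0,0,0]
    - [0,0,0,0,0,0]

```text
time_s: 10.7
tcp_pos: [0.5986, -0.2957, 0.1739]
eef_rot: [-179.9, 0.7, 166.5]
contact_force: [-0.1, -0.4, -2.0]
gripper_width: 0.0224
gripper_force: 12.0
```

Run:
```python
from p import *
s=r.get_state(); print(s["tcp_pos"],s["eef_rot"],s["gripper_width"])
place('20',0,g=.037,zs=.15)
```

```text
[ 0.5986357  -0.29571573  0.1738668 ] [-179.90203482    0.68776333  166.5486984 ] 0.022441481796844766
target [ 0.4282 -0.0406] 0.15 turn/60 [-0.004  0.011 -0.363] shift tool [0.451 0.417 0.042] shift in final axes [0.264 0.554 0.048]
```

Request:
carry_out:
  targets:
    - [0,0,0,0,0.003,-0.121]
    - [0,0,0,0,0.004,-0.121]
    - [0,0,0,0,0.004,-0.121]
    - [0.053,0.111,0.004,0,0,0]
    - [0.053,0.111,0.004,0,0,0]

```text
time_s: 11.32
tcp_pos: [0.5259, -0.1917, 0.1627]
eef_rot: [180.0, -0.7, -171.8]
contact_force: [1.2, 0.8, -0.5]
gripper_width: 0.0226
gripper_force: 12.0
```

Request:
carry_out:
  targets:
    - [0.053,0.111,0.01,0,0,0]
    - [0.053,0.111,0.01,0,0,0]
    - [0.053,0.111,0.01,0,0,0]
    - [0,0,0,0,0,0]
    - [0,0,0,0,0,0]

```text
time_s: 11.95
tcp_pos: [0.4247, -0.0389, 0.1503]
eef_rot: [180.0, -0.5, -171.6]
contact_force: [-0.5, 0.2, -0.3]
gripper_width: 0.0223
gripper_force: 12.0
```

Run:
```python
from p import *
s=r.get_state(); print(s["tcp_pos"],s["eef_rot"],s["gripper_width"])
im=snap("side","side6",(215,110,375,230),5)
place('20',0,g=.038,dz=.012)
place('20',0,g=.038,dz=.007)
```

```text
[ 0.42466275 -0.03890024  0.15027851] [ 179.98942791   -0.52471568 -171.61472034] 0.022320285102844305
target [ 0.4292 -0.0404] 0.062261 turn/60 [ 0.    -0.009 -0.   ] shift tool [-0.01  -0.003  0.176] shift in final axes [-0.008 -0.003  0.176]
target [ 0.4292 -0.0404] 0.057261 turn/60 [ 0.    -0.009 -0.   ] shift tool [-0.01  -0.003  0.186] shift in final axes [-0.008 -0.003  0.186]
```

View pics/side6.png

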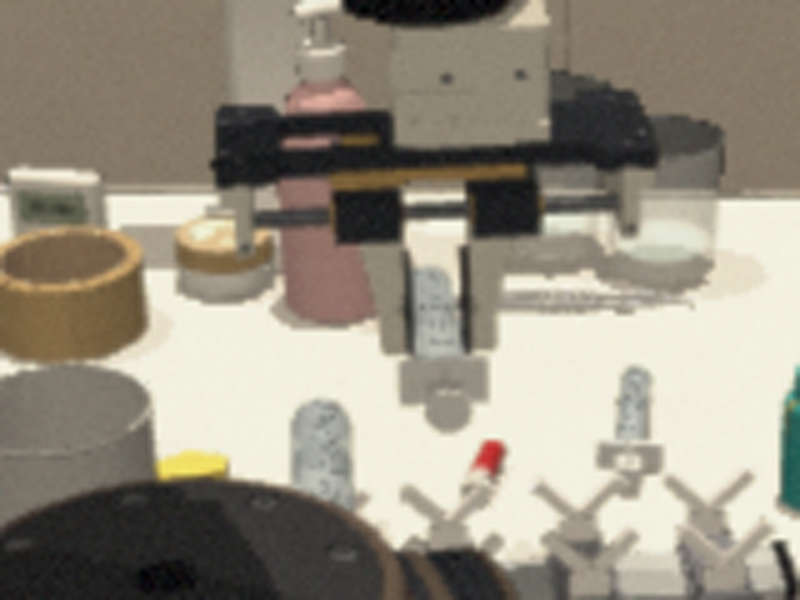

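Syringe 20 is held level, with its wings at (443,380) and the nozzle pointing away. Lowering it into cradle 2.

Request:
carry_out:
  targets:
    - [-0.008,-0.003,0.05,0,-0.009,0]
    - [0,0,0.09,0,0,0]
    - [0,0,0.034,0,0,0]
    - [0,0,0,0,0,0]
    - [0,0,0,0,0,0]

```text
time_s: 12.62
tcp_pos: [0.4291, -0.0408, 0.0637]
eef_rot: [180.0, 0.0, -171.8]
contact_force: [-0.2, 0.9, 0.3]
gripper_width: 0.0222
gripper_force: 12.0
```

Run:
```python
from p import *
place('20',0,g=.038,dz=.007)
```

```text
target [ 0.4292 -0.0404] 0.057261 turn/60 [ 0.     0.    -0.001] shift tool [-0.     0.001  0.013] shift in final axes [-0.     0.001  0.013]
```

Request:
carry_out:
  targets:
    - [0,0,0.01,0,0,0]
    - [0,0,0.002,0,0,0]
    - [0,0,0,0,0,0]

```text
time_s: 13.0
tcp_pos: [0.4294, -0.0403, 0.0583]
eef_rot: [-180.0, 0.1, -171.7]
contact_force: [0.0, -4.1, 5.8]
gripper_width: 0.0224
gripper_force: 12.0
```

Request:
carry_out:
  targets:
    - [0,0,0,0,0,0]
    - [0,0,0,0,0,0]
    - [0,0,0,0,0,0]
  hand: 0.38

```text
time_s: 13.38
tcp_pos: [0.4283, -0.0401, 0.0573]
eef_rot: [180.0, -0.0, -171.7]
contact_force: [-0.3, -0.9, 0.0]
gripper_width: 0.033
gripper_force: 0.0
```

Request:
carry_out:
  targets:
    - [0,0,-0.05,0,0,0]
    - [0,0,-0.1,0,0,0]
    - [0,0,-0.04,0,0,0]
    - [0,0,0,0,0,0]

```text
time_s: 13.88
tcp_pos: [0.4293, -0.0398, 0.1537]
eef_rot: [179.9, 0.2, -171.7]
contact_force: [-0.1, 0.1, -0.6]
gripper_width: 0.0331
gripper_force: 0.0
```

Run:
```python
from p import *
s=r.get_state(); print(s["tcp_pos"],s["eef_rot"])
delta([.602,-.1287,.15],-1.8)
S=s["tcp_pos"]; B=rot([180,0,178.2]); print((B.T@(np.array([.602,-.1287,.15])-S)/.5).round(3))
```

```text
[ 0.42933672 -0.03978529  0.15367353] [ 179.94685638    0.1956286  -171.6933783 ]
yaw -1.8 turn/60 [-5.000e-03  2.000e-03 -2.832e+00] shift [-0.316 -0.226  0.008]
yaw 178.2 turn/60 [0.001 0.003 0.168] shift [-0.316 -0.226  0.008]
[-0.351 -0.167  0.007]
```

Request:
carry_out:
  targets:
    - [0,0,0,0,0.003,0.168]
    - [-0.116,-0.055,0,0,0,0]
    - [-0.116,-0.055,0,0,0,0]
    - [-0.116,-0.056,0.03,0,0,0]
    - [0,0,0.03,0,0,0]
  hand: 0.7

```text
time_s: 14.5
tcp_pos: [0.5955, -0.1272, 0.1187]
eef_rot: [-180.0, -0.4, 178.1]
contact_force: [-0.3, -0.3, -1.4]
gripper_width: 0.0614
gripper_force: 0.0
```

Request:
carry_out:
  targets:
    - [0,0,0,0,0,0]
    - [0,0,0,0,0,0]

```text
time_s: 14.75
tcp_pos: [0.5927, -0.125, 0.1226]
eef_rot: [-180.0, -0.2, 178.3]
contact_force: [1.1, 0.2, 0.7]
gripper_width: 0.0612
gripper_force: 0.0
```

Run:
```python
from p import *
s=r.get_state(); print(s["tcp_pos"],s["eef_rot"])
delta([.601,-.1287,.0105],-1.8)
```

```text
[ 0.5926956  -0.12497735  0.12262051] [-179.98568219   -0.21919019  178.25025589]
yaw -1.8 turn/60 [ 0.006 -0.    -2.999] shift [-0.018 -0.007  0.224]
yaw 178.2 turn/60 [-0.    -0.004  0.001] shift [-0.018 -0.007  0.224]
```

Request:
carry_out:
  targets:
    - [-0.017,-0.007,0.07,0,-0.004,0]
    - [0,0,0.1,0,0,0]
    - [0,0,0.051,0,0,0]
    - [0,0,0,0,0,0]

```text
time_s: 15.25
tcp_pos: [0.6006, -0.1286, 0.0115]
eef_rot: [-180.0, -0.1, 178.3]
contact_force: [-0.3, 0.5, -0.0]
gripper_width: 0.0614
gripper_force: 0.0
```

Request:
carry_out:
  targets:
    - [0,0,0,0,0,0]
    - [0,0,0,0,0,0]
    - [0,0,0,0,0,0]
    - [0,0,0,0,0,0]
    - [0,0,0,0,0,0]
  hand: 0

```text
time_s: 15.88
tcp_pos: [0.6018, -0.1292, 0.0121]
eef_rot: [-180.0, 0.1, 178.2]
contact_force: [0.4, -0.1, 2.0]
gripper_width: 0.0178
gripper_force: 12.0
```

Request:
carry_out:
  targets:
    - [0,0,0,0,0,0]
    - [0,0,0,0,0,0]

```text
time_s: 16.12
tcp_pos: [0.6019, -0.1292, 0.0121]
eef_rot: [-180.0, 0.1, 178.2]
contact_force: [-0.6, 0.2, 2.7]
gripper_width: 0.0175
gripper_force: 12.0
```

Request:
carry_out:
  targets:
    - [0,0,-0.06,0,0,0]
    - [0,0,-0.12,0,0,0]
    - [0,0,-0.08,0,0,0]
    - [0,0,0,0,0,0]
    - [0,0,0,0,0,0]

```text
time_s: 16.75
tcp_pos: [0.6011, -0.129, 0.1413]
eef_rot: [180.0, 0.0, 178.2]
contact_force: [0.1, -0.0, 0.4]
gripper_width: 0.0176
gripper_force: 12.0
```

Run:
```python
from p import *
s=r.get_state(); print(s["tcp_pos"],s["eef_rot"],s["gripper_width"])
place('10',0,g=.037,zs=.14)
```

```text
[ 0.60109589 -0.12903894  0.14134802] [1.79986222e+02 5.75940341e-03 1.78195900e+02] 0.017600319966978587
target [ 0.4373 -0.1051] 0.14 turn/60 [ 0.     0.    -0.168] shift tool [0.329 0.038 0.003] shift in final axes [0.317 0.095 0.003]
```

Request:
carry_out:
  targets:
    - [0,0,0,0,0,-0.168]
    - [0.105,0.031,0,0,0,0]
    - [0.105,0.032,0,0,0,0]
    - [0.104,0.032,0,0,0,0]
    - [0,0,0,0,0,0]

```text
time_s: 17.38
tcp_pos: [0.4348, -0.1048, 0.1405]
eef_rot: [180.0, -0.2, -171.7]
contact_force: [0.4, -0.6, 0.4]
gripper_width: 0.0176
gripper_force: 12.0
```

Request:
carry_out:
  targets:
    - [0,0,0,0,0,0]
    - [0,0,0,0,0,0]

```text
time_s: 17.62
tcp_pos: [0.4402, -0.1048, 0.1413]
eef_rot: [-180.0, -0.0, -171.7]
contact_force: [0.2, -0.0, -1.3]
gripper_width: 0.0175
gripper_force: 12.0
```

Run:
```python
from p import *
s=r.get_state(); print(s["tcp_pos"],s["eef_rot"],s["gripper_width"])
im=snap("side","side7",(265,110,425,230),5)
place('10',0,g=.038,dz=.010)
place('10',0,g=.038,dz=.003)
```

```text
[ 0.44017307 -0.10479133  0.14133024] [-1.79976672e+02 -5.85873818e-03 -1.71711597e+02] 0.017507382426494168
target [ 0.4383 -0.1049] 0.056726000000000006 turn/60 [-0. -0. -0.] shift tool [0.004 0.    0.169] shift in final axes [0.004 0.    0.169]
target [ 0.4383 -0.1049] 0.049726000000000006 turn/60 [-0. -0. -0.] shift tool [0.004 0.    0.183] shift in final axes [0.004 0.    0.183]
```

View pics/side7.png

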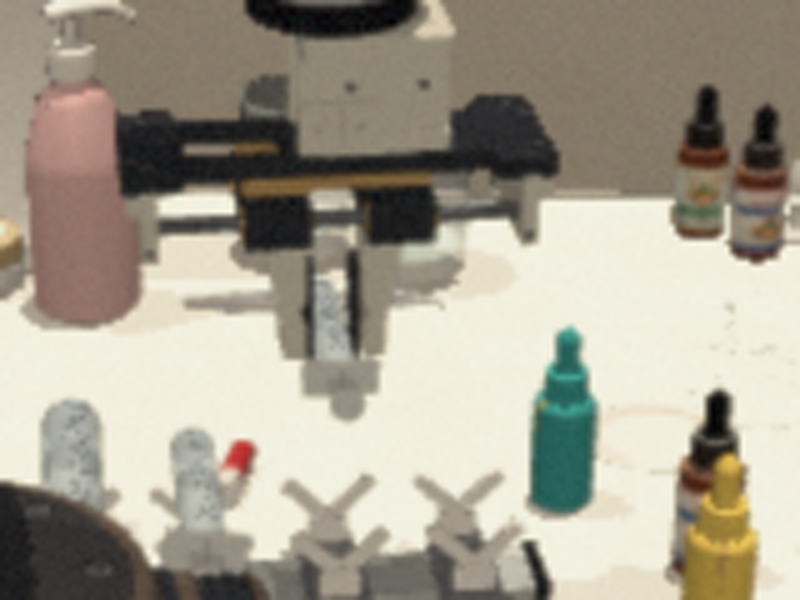

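Syringe 10 is held at (330,330), its nozzle pointing away. Syringe 20 lies in cradle 2, its wings at (205,545). Lowering syringe 10 into cradle 3.

Request:
carry_out:
  targets:
    - [0.004,0,0.05,0,0,0]
    - [0,0,0.09,0,0,0]
    - [0,0,0.03,0,0,0]
    - [0,0,0.008,0,0,0]
    - [0,0,0,0,0,0]

```text
time_s: 18.3
tcp_pos: [0.438, -0.1051, 0.0528]
eef_rot: [-180.0, 0.0, -171.7]
contact_force: [0.9, -0.3, 0.8]
gripper_width: 0.0175
gripper_force: 12.0
```

Request:
carry_out:
  targets:
    - [0,0,0.003,0,0,0]
    - [0,0,0,0,0,0]

```text
time_s: 18.55
tcp_pos: [0.438, -0.105, 0.0519]
eef_rot: [-180.0, 0.1, -171.7]
contact_force: [-0.1, 0.8, 0.0]
gripper_width: 0.0172
gripper_force: 12.0
```

Request:
carry_out:
  targets:
    - [0,0,0.003,0,0,0]
    - [0,0,0.002,0,0,0]
    - [0,0,0,0,0,0]

```text
time_s: 18.92
tcp_pos: [0.4383, -0.1056, 0.0499]
eef_rot: [-179.9, 0.1, -171.7]
contact_force: [-0.5, -4.1, 9.0]
gripper_width: 0.0176
gripper_force: 12.0
```

Contact shows it seated. Release, retreat, and go for syringe 5.

Request:
carry_out:
  targets:
    - [0,0,0,0,0,0]
    - [0,0,0,0,0,0]
    - [0,0,0,0,0,0]
  hand: 0.33

```text
time_s: 19.3
tcp_pos: [0.4375, -0.105, 0.0488]
eef_rot: [-180.0, 0.0, -171.7]
contact_force: [-0.1, 0.9, 0.5]
gripper_width: 0.0289
gripper_force: 0.0
```

Request:
carry_out:
  targets:
    - [0,0,-0.05,0,0,0]
    - [0,0,-0.1,0,0,0]
    - [0,0,-0.07,0,0,0]
    - [0,0,0,0,0,0]

```text
time_s: 19.8
tcp_pos: [0.4393, -0.1048, 0.1615]
eef_rot: [-180.0, 0.4, -171.7]
contact_force: [-0.7, 0.1, -0.1]
gripper_width: 0.0286
gripper_force: 0.0
```

Run:
```python
from p import *
im=snap("top","top8")
print(syr(im,'5'))
s=r.get_state(); print(s["tcp_pos"],s["eef_rot"])
B=rot([180,0,196.4]); delta([.594,.1948,.16],16.4); print((B.T@(np.array([.594,.1948,.14])-s["tcp_pos"])/.5).round(3))
```

```text
(array([0.56658625, 0.18786866]), np.float64(15.098295739834915), np.float64(0.09361620706541297), (np.float64(0.04), np.float64(0.014)), 222)
[ 0.43803179 -0.10482294  0.15970971] [ 179.99709159    0.20022271 -171.70375392]
yaw 16.4 turn/60 [0.005 0.    2.865] shift [-0.395  0.548  0.001]
yaw 196.4 turn/60 [-0.     0.003 -0.135] shift [-0.395  0.548  0.001]
[-0.468  0.487  0.039]
```

Request:
carry_out:
  targets:
    - [0,0,0,0,0.003,-0.135]
    - [-0.078,0.081,0,0,0,0]
    - [-0.078,0.081,0,0,0,0]
    - [-0.078,0.081,0,0,0,0]
    - [-0.078,0.081,0.01,0,0,0]
  hand: 0.6

```text
time_s: 20.48
tcp_pos: [0.5415, 0.096, 0.1521]
eef_rot: [-180.0, -0.2, -163.6]
contact_force: [1.1, -0.2, 0.5]
gripper_width: 0.0524
gripper_force: 0.0
```

Request:
carry_out:
  targets:
    - [-0.078,0.081,0.015,0,0,0]
    - [-0.078,0.082,0.015,0,0,0]
    - [0,0,0,0,0,0]
    - [0,0,0,0,0,0]
    - [0,0,0,0,0,0]

```text
time_s: 21.1
tcp_pos: [0.5926, 0.1936, 0.1378]
eef_rot: [-180.0, -0.2, -163.6]
contact_force: [-0.4, 0.5, 0.4]
gripper_width: 0.0528
gripper_force: 0.0
```

Run:
```python
from p import *
s=r.get_state(); print(s["tcp_pos"],s["eef_rot"])
delta([.594,.1948,.0095],16.4)
```

```text
[0.59258573 0.19361241 0.13780869] [-179.9782561    -0.19273626 -163.64599502]
yaw 16.4 turn/60 [-5.000e-03  1.000e-03  2.999e+00] shift [-0.004  0.002  0.257]
yaw 196.4 turn/60 [-0.    -0.003 -0.001] shift [-0.004  0.002  0.257]
```

Request:
carry_out:
  targets:
    - [-0.004,0.002,0.1,0,-0.003,0]
    - [0,0,0.1,0,0,0]
    - [0,0,0.055,0,0,0]
    - [0,0,0,0,0,0]

```text
time_s: 21.6
tcp_pos: [0.5945, 0.1949, 0.0103]
eef_rot: [-180.0, 0.0, -163.6]
contact_force: [-0.2, 0.9, 0.8]
gripper_width: 0.0526
gripper_force: 0.0
```

Request:
carry_out:
  targets:
    - [0,0,0,0,0,0]
    - [0,0,0,0,0,0]
    - [0,0,0,0,0,0]
    - [0,0,0,0,0,0]
    - [0,0,0,0,0,0]
  hand: 0

```text
time_s: 22.22
tcp_pos: [0.5948, 0.1961, 0.0109]
eef_rot: [-180.0, 0.1, -163.6]
contact_force: [-0.2, -1.1, 0.7]
gripper_width: 0.0132
gripper_force: 12.0
```

Request:
carry_out:
  targets:
    - [0,0,0,0,0,0]
    - [0,0,0,0,0,0]

```text
time_s: 22.48
tcp_pos: [0.5948, 0.196, 0.0108]
eef_rot: [-180.0, 0.0, -163.6]
contact_force: [-0.2, 0.2, 2.5]
gripper_width: 0.0132
gripper_force: 12.0
```

Request:
carry_out:
  targets:
    - [0,0,-0.06,0,0,0]
    - [0,0,-0.12,0,0,0]
    - [0,0,-0.11,0,0,0]
    - [0,0,0,0,0,0]
    - [0,0,0,0,0,0]

```text
time_s: 23.1
tcp_pos: [0.5943, 0.196, 0.1555]
eef_rot: [180.0, 0.0, -163.6]
contact_force: [-0.2, 0.5, -0.2]
gripper_width: 0.0127
gripper_force: 12.0
```

Run:
```python
from p import *
s=r.get_state(); print(s["tcp_pos"],s["eef_rot"],s["gripper_width"])
place('5',0,g=.037,zs=.15)
```

```text
[0.59426746 0.1960035  0.15553261] [ 1.79977362e+02  4.39575788e-02 -1.63620447e+02] 0.01272810126707775
target [ 0.4462 -0.1686] 0.15 turn/60 [0.    0.001 0.135] shift tool [ 0.49  -0.616  0.01 ] shift in final axes [ 0.398 -0.679  0.011]
```

Request:
carry_out:
  targets:
    - [0,0,0,0,0,0.135]
    - [0.057,-0.097,0,0,0,0]
    - [0.057,-0.097,0,0,0,0]
    - [0.057,-0.097,0,0,0,0]
    - [0.057,-0.097,0,0,0,0]

```text
time_s: 23.72
tcp_pos: [0.508, -0.0141, 0.154]
eef_rot: [-180.0, -0.1, -171.7]
contact_force: [1.0, -0.8, 0.9]
gripper_width: 0.014
gripper_force: 12.0
```

Request:
carry_out:
  targets:
    - [0.057,-0.097,0,0,0,0]
    - [0.057,-0.097,0,0,0,0]
    - [0.056,-0.097,0.01,0,0,0]
    - [0,0,0,0,0,0]
    - [0,0,0,0,0,0]

```text
time_s: 24.35
tcp_pos: [0.4461, -0.1688, 0.1496]
eef_rot: [180.0, -0.1, -171.8]
contact_force: [0.8, 0.2, 0.6]
gripper_width: 0.0132
gripper_force: 12.0
```

Run:
```python
from p import *
s=r.get_state(); print(s["tcp_pos"],s["eef_rot"],s["gripper_width"])
im=snap("side","side9",(285,110,445,230),5)
place('5',0,g=.0375,dz=.010)
place('5',0,g=.0375,dz=.0035)
```

```text
[ 0.44611118 -0.16883605  0.14957978] [ 1.79984893e+02 -6.63080350e-02 -1.71780369e+02] 0.013187360062740742
target [ 0.4467 -0.1685] 0.053898 turn/60 [ 0.    -0.001 -0.   ] shift tool [-0.    -0.     0.192] shift in final axes [-0.    -0.     0.192]
target [ 0.4467 -0.1685] 0.047398 turn/60 [ 0.    -0.001 -0.   ] shift tool [-0.    -0.     0.205] shift in final axes [-0.    -0.     0.205]
```

View pics/side9.png

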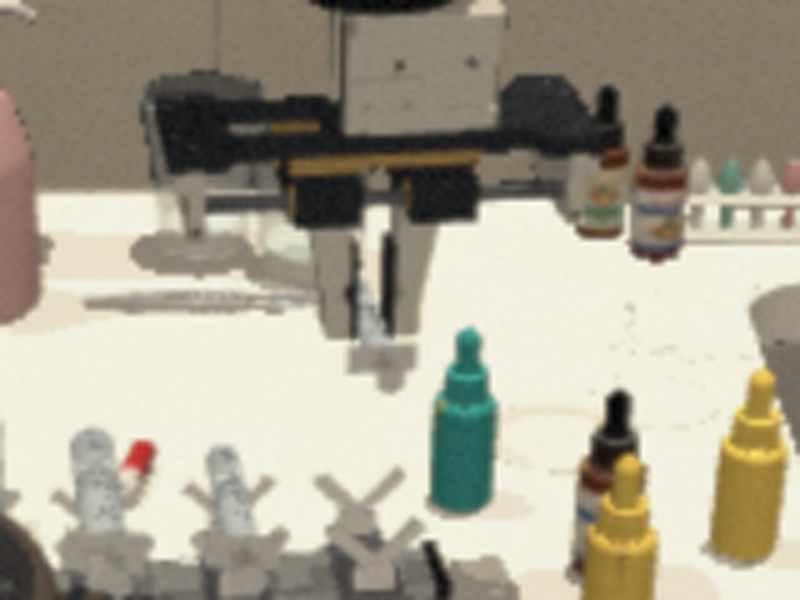

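Syringe 5 is held over cradle 4, its wings at (382,360) and the nozzle pointing away. Syringes 20 and 10 sit in their cradles. The bottles stand clear of the gripper body, so I'll lower.

Request:
carry_out:
  targets:
    - [0,0,0.06,0,0,0]
    - [0,0,0.09,0,0,0]
    - [0,0,0.038,0,0,0]
    - [0,0,0.008,0,0,0]
    - [0,0,0,0,0,0]

```text
time_s: 25.02
tcp_pos: [0.4474, -0.168, 0.0528]
eef_rot: [-180.0, 0.0, -171.6]
contact_force: [0.2, -0.4, 0.6]
gripper_width: 0.0138
gripper_force: 12.0
```

Request:
carry_out:
  targets:
    - [0,0,0.004,0,0,0]
    - [0,0,0.003,0,0,0]
    - [0,0,0,0,0,0]

```text
time_s: 25.4
tcp_pos: [0.4475, -0.1687, 0.0497]
eef_rot: [-180.0, 0.1, -171.7]
contact_force: [0.8, 0.1, 2.5]
gripper_width: 0.0133
gripper_force: 12.0
```

Request:
carry_out:
  targets:
    - [0,0,0.003,0,0,0]
    - [0,0,0.001,0,0,0]
    - [0,0,0,0,0,0]

```text
time_s: 25.78
tcp_pos: [0.4476, -0.1693, 0.0482]
eef_rot: [-179.9, 0.1, -171.7]
contact_force: [-0.9, -4.8, 9.6]
gripper_width: 0.0133
gripper_force: 12.0
```

Request:
carry_out:
  targets:
    - [0,0,0,0,0,0]
    - [0,0,0,0,0,0]
    - [0,0,0,0,0,0]
  hand: 0.3

```text
time_s: 26.15
tcp_pos: [0.4466, -0.1685, 0.0469]
eef_rot: [180.0, 0.0, -171.7]
contact_force: [-1.2, -0.5, 0.2]
gripper_width: 0.0261
gripper_force: 0.0
```

Request:
carry_out:
  targets:
    - [0,0,-0.05,0,0,0]
    - [0,0,-0.11,0,0,0]
    - [0,0,-0.11,0,0,0]
    - [0,0,-0.04,0,0,0]
    - [0,0,0,0,0,0]

```text
time_s: 26.78
tcp_pos: [0.4475, -0.1685, 0.2037]
eef_rot: [-180.0, 0.3, -171.7]
contact_force: [-0.3, 0.8, 0.0]
gripper_width: 0.0266
gripper_force: 0.0
```

Request:
carry_out:
  targets:
    - [0.02,-0.12,0,0,0,0]
    - [0.02,-0.12,0,0,0,0]
    - [0.02,-0.12,0,0,0,0]
    - [0.02,-0.12,0,0,0,0]
    - [0,0,0,0,0,0]

```text
time_s: 27.4
tcp_pos: [0.4402, -0.4149, 0.1989]
eef_rot: [179.9, -0.2, -172.0]
contact_force: [-0.5, 0.6, -0.6]
gripper_width: 0.0261
gripper_force: 0.0
```

Run:
```python
from p import *
x=snap("top","topA"); y=snap("side","sideA")
a=cv2.resize(x[185:250,180:430],None,fx=3.2,fy=3.2,interpolation=cv2.INTER_CUBIC)
b=cv2.resize(y[165:250,215:445],None,fx=800/230,fy=800/230,interpolation=cv2.INTER_CUBIC)
cv2.imwrite("pics/final.png",np.vstack([a,b]))
```

```text
(no output)
```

View pics/final.png

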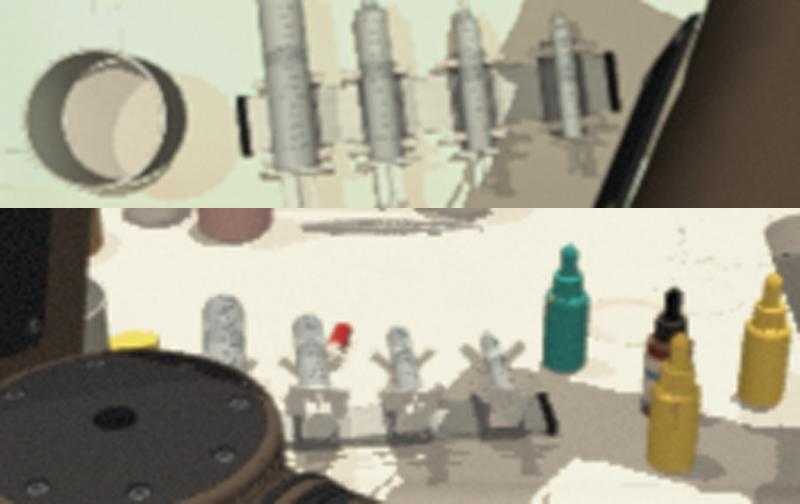

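All four lie in their cradles in order, at (290,90), (383,85), (472,80) and (568,75) in the upper half. The beaker and amber bottle still stand where they were. I'll check the seating offsets numerically by differencing against the first picture.

Run:
```python
from p import *
a=cv2.imread("pics/top0.png"); b=cv2.imread("pics/topA_full.png")
c,s=np.cos(np.radians(TH)),np.sin(np.radians(TH)); M=np.array([[c,-s],[s,c]])
W={'5':.016,'10':.018,'20':.0205,'60':.0245}
def prof(im,k,t,z,xs):
    uv=np.array([proj("top",[*(np.array(CR[k])+M@[x,t]),z]) for x in xs],np.float32)
    g=cv2.cvtColor(im,cv2.COLOR_BGR2GRAY)
    return cv2.remap(g,uv[:,0].reshape(1,-1),uv[:,1].reshape(1,-1),cv2.INTER_CUBIC)[0].astype(int)
xs=np.arange(-.056,-.016,.002); print("x",(xs*1e3).round().astype(int).tolist())
for k in W:
    z=.034+1.414*R[k]; t=(R[k]+W[k])/2
    for sg in(1,-1):
        print(k,sg,"before",prof(a,k,sg*t,z,xs).tolist()); print(k,sg,"after ",prof(b,k,sg*t,z,xs).tolist())
    xe=np.arange(.05,.12,.003); print(k,"tip",[(int(round(x*1e3)),int(v)) for x,v in zip(xe,prof(b,k,0,z,xe))])
# beaker & bottle shift
for nm,(x0,y0,x1,y1),n in(("beaker",(185,198,240,248),"top"),("bottle",(398,186,416,222),"side")):
    A=cv2.imread(f"pics/{n}0.png")[y0:y1,x0:x1]; B=cv2.imread("pics/"+("top8" if n=="top" else "sideA")+"_full.png")[y0:y1,x0:x1]
    print(nm,cv2.phaseCorrelate(*(cv2.cvtColor(i,cv2.COLOR_BGR2GRAY).astype(np.float32) for i in(A,B))))
```

```text
x [-56, -54, -52, -50, -48, -46, -44, -42, -40, -38, -36, -34, -32, -30, -28, -26, -24, -22, -20, -18]
5 1 before [178, 179, 178, 177, 177, 178, 179, 179, 179, 179, 178, 150, 108, 77, 106, 150, 150, 122, 104, 102]
5 1 after  [155, 155, 156, 155, 156, 157, 157, 158, 156, 145, 136, 144, 122, 88, 99, 128, 130, 108, 90, 85]
5 -1 before [178, 178, 178, 179, 179, 179, 178, 179, 178, 179, 178, 170, 145, 101, 109, 142, 158, 138, 108, 97]
5 -1 after  [129, 129, 130, 128, 129, 128, 128, 130, 128, 131, 137, 121, 102, 94, 110, 131, 141, 120, 86, 70]
5 tip [(50, 146), (53, 145), (56, 155), (59, 160), (62, 159), (65, 158), (68, 159), (71, 158), (74, 158), (77, 158), (80, 157), (83, 157), (86, 156), (89, 199), (92, 226), (95, 224), (98, 224), (101, 223), (104, 223), (107, 223), (110, 223), (113, 223), (116, 223), (119, 223)]
10 1 before [178, 179, 177, 177, 179, 178, 177, 178, 178, 178, 179, 176, 157, 130, 119, 142, 159, 132, 95, 81]
10 1 after  [189, 186, 193, 198, 207, 222, 230, 199, 153, 164, 186, 190, 183, 160, 155, 184, 202, 170, 118, 99]
10 -1 before [179, 177, 178, 179, 177, 178, 179, 178, 1
[... 1357 characters left out ...]
 150, 161, 201, 195, 184, 196, 211, 219, 216, 194]
60 -1 before [176, 175, 176, 176, 175, 177, 177, 176, 177, 177, 178, 177, 166, 133, 116, 139, 160, 152, 112, 106]
60 -1 after  [207, 207, 208, 208, 207, 208, 209, 212, 193, 149, 141, 195, 211, 172, 151, 178, 205, 195, 144, 128]
60 tip [(50, 154), (53, 184), (56, 195), (59, 189), (62, 192), (65, 194), (68, 193), (71, 187), (74, 187), (77, 192), (80, 185), (83, 193), (86, 184), (89, 172), (92, 153), (95, 164), (98, 185), (101, 202), (104, 208), (107, 212), (110, 223), (113, 223), (116, 223), (119, 224)]
beaker ((27.763990743674317, -1.9448223046499287), 0.14271633406480153)
bottle ((0.2645020765865951, 0.09612237400266821), 0.7938054807392168)
```

Wing fronts measure about 35–38 mm behind each cradle origin, and the nozzle tips agree (60: 105−140 = −35, 20: −38, 10: −36, 5: about −35). All are inside the 30–45 mm window. The bottle has shifted less than 0.3 px, and the beaker's rim edges (left 188.4, top 200) are unchanged, so I'm handing in.

```bash
python3 -c "
from plant import r
print(r.close_job())"
```

```text
the job is handed in; nothing more can be done
None
```

The job is handed in: syringes 60, 20, 10 and 5 lie in cradles 1 to 4 in that order, nozzles away, wing fronts measured about 35–38 mm behind each cradle's origin, with the bottle and beaker showing no movement in the pictures; no verdict was returned.

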